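# Switch the press on with its flat key

## Task

Take the flat-bladed key out of the wooden key rack, push it fully home in the press's key switch (its slot may stand at any angle near the off dots, so feel or look for it), then turn it clockwise, seen from above, as far as it goes, so that the key stands in line with the two black on lines. Leave the key in the switch and let go; leave the square-shanked key in the rack and the other loose things where they are.

Things in the scene. Friction and masses are not known exactly. Their poses are not given: they have to be found in the camera images.
- flat_key: Steel key, upright, blade down, in a rack slot. Origin at the centre of the blade's lower end; z up, x along the blade's width, y through its thickness. Blade 15 (x) x 5 (y) mm, thinned to 2.5 at its end, 28 long up to the shoulder (28 x 10 mm); flat bow 36 (x) x 10 (y) mm from 36 to 72 mm above the origin, to grip across its thickness. Half a turn about z makes no difference.
- square_key: Plain steel key of another lock with a 9.5 mm square shank and a round head of 30 mm diameter, standing in the other rack slot; it does not fit the switch. Origin at the lower end of the shank, z up; head top 66 mm above the origin.
- key_rack: Hardwood block 120 (x) x 52 (y) x 38 (z) mm, fixed, with two slots 19 (x) x 11.5 (y) mm, 33 mm deep, at x = -32 and +32 mm. Origin under its centre. A key's shoulder rests on its top; lift a key 30 mm to clear it. Which key is in which slot varies.
- key_switch: Grey enclosure 96 x 96 mm on a 112 mm foot, fixed, with a 76 mm aluminium face plate, top 50 mm above the table; cable gland on its +x side. Origin under its centre, z up. The two black on lines lie along its x axis. Two small black dots mark off, on the line 1.7 rad anticlockwise from x, seen from above.
- keyway_mouth (a point): Centre of the round guide bore at the top of the face plate, axes parallel to the switch's. Bore 19 mm wide, 8 mm deep, countersunk to 27 mm; the blade turns freely in it. Off the slot below, the blade stops on the brass barrel, 8 mm below this point; fully home, the key's lower end is 28 mm below this point.
- thread_spool: Bystander: black thread spool, 43 mm wide and 50 mm high, standing; origin under its centre.
- wax_block: Bystander: beeswax block 38 x 58 x 17 mm lying flat; origin under its centre.
- rivet_box: Bystander: closed red rivet tin 72 x 106 x 27 mm; origin under its centre.
- barrel_face (a point): Centre of the brass barrel's top, in the bore. Its slot, 18 x 7 mm, starts at an unreported angle, 1.1 to 2.3 rad anticlockwise from the switch's x (blade and slot repeat every half turn). This point's axes are the switch's, not the slot's. The barrel turns clockwise from above to a stop with the slot along x, friction 0.1 N m, and stays put; new grips allowed.
Not all that is in view belongs to the job. Several things have the shape of the flat_key; the one meant has the colours described above.

How it is judged (in metres and radians):
On the way:
1. the flat key is fully home in the slot, not yet turned to the on lines (z of flat_key in the frame of keyway_mouth below -0.024 m and horizontal distance between flat_key and keyway_mouth below 0.004 m and angle between the x axis of flat_key and the x axis of key_switch, either way round above 0.5 rad), for 0.1 s.
At the end, for the whole second after the job is handed in: The flat key stands in the switch with its lower end at least 24 mm below the mouth and within 4 mm of the bore's axis, its blade within 0.2 rad of the switch's x axis (the on lines), released and at rest (z of flat_key in the frame of keyway_mouth below -0.024 m and horizontal distance between flat_key and keyway_mouth below 0.004 m and angle between the x axis of flat_key and the x axis of key_switch, either way round below 0.2 rad and linear speed of flat_key below 0.02 m/s); the robot touches nothing.
It fails at once if the square key is moved by more than 25 mm (distance of square_key from where it was at the start of the episode above 0.025 m).
It fails at once if the spool, the wax block or the rivet tin is moved by more than 30 mm (distance of any of thread_spool, wax_block, rivet_box from where it was at the start of the episode above 0.03 m).
It also fails if it takes over 54 s, if anything falls off the work surface, if the arm or the gripper's body presses on something with over 40 N, if the wrist force passes 120 N, or if a joint passes its speed limit or range.

## Robot

A 7-joint arm with a two-finger parallel gripper is mounted at the origin on a cart in front of the work surface, level with it; the furniture and walls round the work are solid. World frame = base frame: x ahead of the robot, y to its left, z up, the work surface at z = 0. Lengths are in m, angles in degrees, forces in N, time in s.
With the tool pointing down it reaches from about 0.425 to 0.875 m from the base axis. Payload 4.7 kg.
Tool frame: the origin (TCP) lies at the centre of the arm's flange, where the gripper is bolted on; the fingertips stand 182 mm ahead of it and the grasp point (between the pads) lies 164 mm ahead of it (env.grip_depth is the distance from the TCP to the grasp point, in m); z points along the fingers, y is the line along which they close (so a half turn about z gives the same grasp; the last joint's range is limited). The gripper opens to 87 mm and grips with 3 to 60 N. Pads are 19 mm wide; open, the fingers measure 117 mm over their backs; the gripper's body (75 mm by 190 mm) begins 51 mm behind the grasp point.
Start: joints at [76.725, 18.392, -4.016, 83.108, 1.295, 78.541, -3.26], TCP at [0.158, -0.63, 0.405] pointing down, gripper open.
Joint ranges: [-163.93, 163.93], [-17.29, 119.83], [-79.2, 71.16], [3.27, 140.29], [-89.18, 269.18], [5.43, 117.66], [-154.24, 154.24]. Speed limits (degrees/s): [147.25, 147.25, 180, 180, 180, 180, 180].

## Interface

Orientations are given as [roll, pitch, yaw] about the fixed x, y, z axes, in that order (R = Rz(yaw) Ry(pitch) Rx(roll)).
In Python, from cell import env gives the robot as it stands. The module is installed in compiled form; this text tells all that it offers.
- The arm moves only by the tool send_rows, never from a script. Its arguments are lists of equal length, an entry for each row: "xyz": the shift along the tool's x, y, z in m, a list of three; "rotation": the turn, a rotation vector about the tool's x, y, z in rad, a list of three; "jaw": the opening, from 0 (shut) to 1 (fully open). A call has 1 to 20 rows; each row shifts and turns the commanded pose from where the row before left it, along the tool's axes as they then stand; what a row does not reach is not made up. A row lasts 1/10 s, in which the tool goes at most 50 mm and 8.59 degrees, less where a joint would pass 70% of its speed; a pose out of reach is approached as far as the arm can. A call is refused whole if a number of a shift passes 0.05 or a number of a turn 0.15, either way. A call with a gripper value outside its range is refused whole. The fingers move at their own pace and stop on an object; "newtons" is the grip in N (left out, the last holds). Time passes only in rows, so rows that do not move let the fingers close. It gives the time, the measured TCP pose, the force, the opening and the grip force at its end, in the units of the state.
- env.get_obs(): the state, without advancing time (a new reading comes with each control period).
- env.read_camera(name): name is "scene" or "top" or "wrist"; returns a dict with "image" (400x640x3 uint8, blue, green, red), "fx", "fy", "cx", "cy" (pixels), "R" (3x3) and "t" (3): a world point X has camera coordinates R X + t. Camera axes: x right, y down, z forward; pixel columns grow to the right and rows downward; lengths in m; the calibration is good to about 2 mm. The wrist camera is an equidistant fisheye: a pixel r from the principal point sees the ray r / f radians off the axis. A picture is of the moment at which its call begins. There is no depth.
- env.sign_off(): hands the job in; it is judged then, once.
The state is a dict: "time_s": time; "qpos": joint angles; "joint_velocities": joint speeds; "effort": joint torques, N m; "tool_pos": TCP position; "tool_rot": TCP orientation; "force": force on the tool from outside, world axes, zero at the start; "wrist_torque": the same for the moment, N m; "grip_width": finger opening in m; "grasp_force": force on a finger pad.
Only numpy, scipy, OpenCV 4.12 (cv2) and the standard library are available. Lean on these libraries where they do the work, as an engineer would, in place of code of your own. Each camera call takes 0.05 s, during which the arm holds its last target. There are 200 camera calls.

## Working session

There is one attempt and no reset: what is moved stays moved. The work goes in short steps, Python scripts to look and compute and a tool call to move; the robot and the scene stay as the last step left them, time stands still between calls to the robot, and variables do not carry over. Pictures are saved under pics/ and viewed, at most 10 in all, crops included, and the job is handed in when it is done.

Besides the shell and the picture viewer there is one more tool, called after "Emit:" as name(argument=value, ...) on one line, values as JSON. send_rows: Moves the arm, as the interface text tells. Its arguments: {"type":"object","properties":{"xyz":{"type":"array"},"rotation":{"type":"array"},"jaw":{"type":"array"},"newtons":{"type":"number"}},"required":["xyz","rotation","jaw"]}

```bash
mkdir -p pics
python3 - <<'E'
from cell import env
import cv2,pickle
o=env.get_obs();print(o['time_s'],o['tool_pos'],o['tool_rot'],o['grip_width'])
d={n:env.read_camera(n) for n in("scene","top","wrist")}
pickle.dump(d,open('d0.pkl','wb'))
for n in d:
    cv2.imwrite(f'pics/{n}0.png',d[n]['image']);print(n,d[n]['fx'],d[n]['cx'],d[n]['cy'],d[n]['R'],d[n]['t'])
E
```

```text
0.0 [ 0.15806882 -0.63027176  0.40367004] [-1.79892127e+02  8.59406730e-03  1.40854325e+01] 0.08709409180928715
scene 384.1784113133529 314.0676828325434 202.47807099067458 [[-0.87885342 -0.47657717  0.02215565]
 [-0.31430352  0.54341823 -0.77840216]
 [ 0.35892891 -0.691065   -0.62737485]] [0.46937335 0.19714823 0.98255128]
top 377.5020173056116 318.6966500868873 197.85225145969443 [[ 0.02740109 -0.99960363  0.00646177]
 [-0.98095579 -0.02813225 -0.19218302]
 [ 0.19228863 -0.00107268 -0.98133783]] [0.01410446 0.51480505 0.99451475]
wrist 309.70691628693146 314.3466062016462 205.04973899155812 [[ 2.43442783e-01 -9.69915120e-01 -5.20609202e-04]
 [-9.37627628e-01 -2.35476093e-01  2.55744873e-01]
 [-2.48173411e-01 -6.17711062e-02 -9.66744169e-01]] [-0.64886969 -0.03271576  0.38888865]
```

View pics/top0.png

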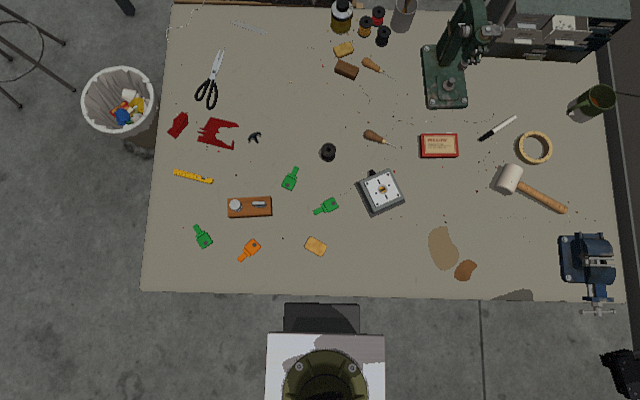

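View pics/scene0.png

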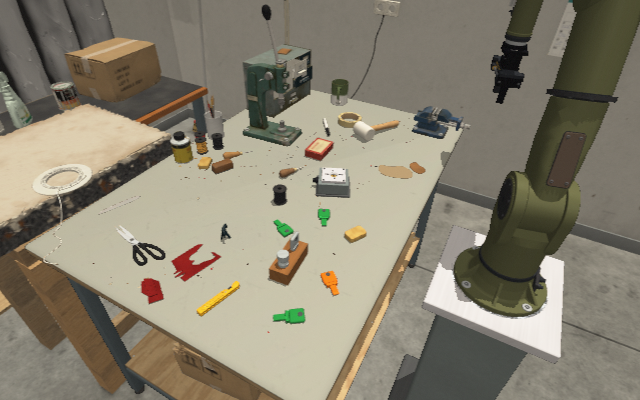

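The top view shows the rack at (249,206), with a round head at (235,204) and a flat bow at (259,204). The switch is at (381,190).

Key-shaped candidates in the top view are:
- green at (290,178), (326,206) and (203,237)
- orange at (249,250)
- steel, upright in the rack, at (259,204)

Only the one in the rack is steel and upright, so that one fits. I'll confirm it in a crop.

Run:
```python
import cv2,pickle,numpy as np
d=pickle.load(open('d0.pkl','rb'))
im=d['top']['image'];s=d['scene']['image']
f=lambda a:cv2.resize(a,(390,295),interpolation=cv2.INTER_CUBIC)
# each crop 66x50 -> scale 5.9
A=f(im[180:230,217:283]);B=f(im[165:215,348:414]);C=f(s[230:285,255:328]);D=f(s[155:205,300:366])
cv2.imwrite('pics/crop1.png',np.vstack([np.hstack([A,B]),np.hstack([C,D])]))
```

```text
(no output)
```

View pics/crop1.png

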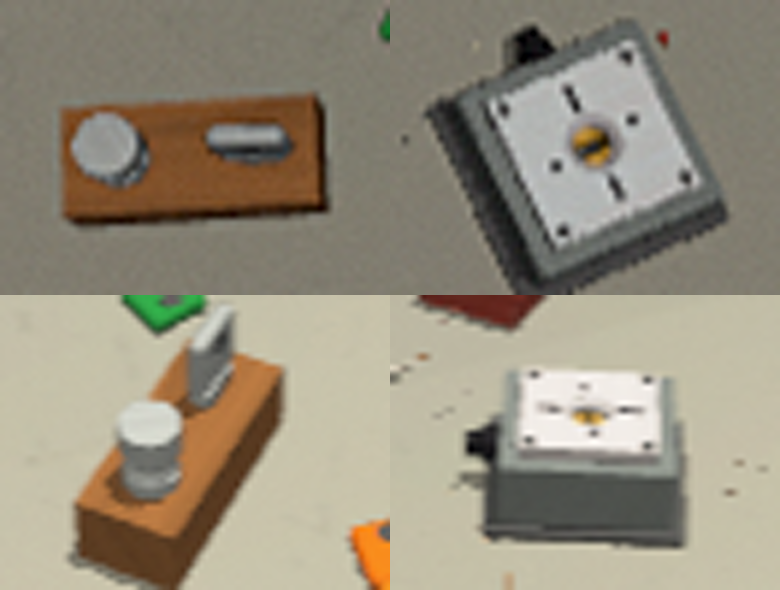

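Bottom-left and top-left crops: the steel flat bow is at crop (245,132), and the square key's round head is at (107,148). The green and orange keys lie flat, so they are decoys. In the switch crop, the on lines are at (572,100) and (616,188), the dots at (556,165) and (633,120), and the gland is at the upper left.

```bash
cat > h.py <<'E'
import numpy as np,cv2
from scipy.spatial.transform import Rotation as Ro
def ray(c,u,v,fish=False):
    if fish:
        p=np.array([u-c['cx'],v-c['cy']]);r=np.hypot(*p);th=r/c['fx']
        x=np.r_[p/max(r,1e-9)*np.sin(th),np.cos(th)]
    else: x=np.array([(u-c['cx'])/c['fx'],(v-c['cy'])/c['fy'],1])
    R=np.array(c['R']);t=np.array(c['t'])
    return -R.T@t,R.T@x
def atz(c,u,v,z,fish=False):
    o,d=ray(c,u,v,fish);return o+d*(z-o[2])/d[2]
def go(o,P,rpy):  # remaining shift in tool axes and rotvec in tool axes
    R0=Ro.from_euler('xyz',o['tool_rot'],degrees=True);R1=Ro.from_euler('xyz',rpy,degrees=True)
    return R0.inv().apply(np.array(P)-o['tool_pos']),(R0.inv()*R1).as_rotvec()
E
python3 - <<'E'
from h import *
import pickle
d=pickle.load(open('d0.pkl','rb'));c=d['top'];s=d['scene']
A=lambda u,v,z:atz(c,217+u/5.909,180+v/5.9,z).round(4)
B=lambda u,v,z:atz(c,348+(u-390)/5.909,165+v/5.9,z).round(4)
print('rack top corners',[A(*p,.038) for p in[(62,107),(317,95),(325,205),(68,217)]])
print('bow top',A(245,132,.082),A(208,132,.082),A(283,132,.082)); print('sq',A(105,147,.076))
print('mouth',B(594,146,.05),'on',B(572,100,.05),B(616,188,.05),'off',B(556,165,.05),B(633,120,.05))
S=lambda u,v,z,x0,y0,k:atz(s,x0+u/k,y0+v/k,z).round(4)
print('scene bow top',S(218,330-295,.082,255,230,5.342)); print('scene mouth',S(590-390,415-295,.046,300,155,5.909),'face corners',[S(u-390,v-295,.05,300,155,5.909) for u,v in[(534,374),(648,379),(660,447),(530,440)]])
E
```

```text
rack top corners [array([0.5084, 0.2832, 0.038 ]), array([0.5177, 0.1631, 0.038 ]), array([0.4651, 0.1566, 0.038 ]), array([0.456 , 0.2765, 0.038 ])]
bow top [0.491 0.189 0.082] [0.4905 0.2057 0.082 ] [0.4915 0.1719 0.082 ]
sq [0.4833 0.2531 0.076 ]
mouth [ 0.5422 -0.1483  0.05  ] on [ 0.5642 -0.138   0.05  ] [ 0.5223 -0.1585  0.05  ] off [ 0.5326 -0.1304  0.05  ] [ 0.5553 -0.1668  0.05  ]
scene bow top [0.484  0.1931 0.082 ]
scene mouth [ 0.5414 -0.1463  0.046 ] face corners [array([ 0.584 , -0.1613,  0.05  ]), array([ 0.5265, -0.1891,  0.05  ]), array([ 0.4932, -0.1331,  0.05  ]), array([ 0.5566, -0.1036,  0.05  ])]
```

Emit:
send_rows(xyz=[[0,0,0],[0,0,0],[0,0,0],[0,0,0],[0,0,0],[0,0,0],[0,0,0],[0,0,0],[0,0,0],[0,0,0]], rotation=[[0,0,-0.14],[0,0,-0.14],[0,0,-0.14],[0,0,-0.14],[0,0,-0.14],[0,0,-0.14],[0,0,-0.14],[0,0,-0.14],[0,0,-0.14],[0,0,-0.14]], jaw=[1,1,1,1,1,1,1,1,1,1], newtons=30)

```text
time_s: 1.15
tool_pos: [0.1581, -0.6304, 0.4043]
tool_rot: [-180.0, -0.0, 94.6]
force: [0.2, -0.6, 0.3]
grip_width: 0.087
grasp_force: 0.0
```

Emit:
send_rows(xyz=[[0.025,0.023,0],[0.025,0.023,0],[0.025,0.023,0],[0.025,0.023,0],[0.025,0.023,0],[0.025,0.023,0],[0.025,0.023,0],[0.025,0.023,0],[0.025,0.023,0],[0.025,0.023,0],[0.025,0.023,0.01],[0.025,0.023,0.01],[0.025,0.023,0.01],[0.025,0.023,0.01],[0.025,0.023,0.01],[0.025,0.023,0.01],[0.025,0.023,0.01],[0,0,0],[0,0,0]], rotation=[[0,0,0],[0,0,0],[0,0,0],[0,0,0],[0,0,0],[0,0,0],[0,0,0],[0,0,0],[0,0,0],[0,0,0],[0,0,0],[0,0,0],[0,0,0],[0,0,0],[0,0,0],[0,0,0],[0,0,0],[0,0,0],[0,0,0]], jaw=[1,1,1,1,1,1,1,1,1,1,1,1,1,1,1,1,1,1,1])

```text
time_s: 3.05
tool_pos: [0.5163, -0.1767, 0.3342]
tool_rot: [-179.9, -0.0, 94.4]
force: [-0.2, -0.4, 0.3]
grip_width: 0.0872
grasp_force: 0.0
```

Run:
```python
from h import *
import pickle
from cell import env
o=env.get_obs();print(o['time_s'],o['tool_pos'],o['tool_rot'])
c=env.read_camera('wrist');pickle.dump(c,open('w1.pkl','wb'))
R=np.array(c['R']);print(-R.T@c['t'],R[2])
# pixel of mouth
X=R@np.array([.5422,-.1475,.05])+c['t'];r=np.hypot(X[0],X[1]);th=np.arctan2(r,X[2]);u,v=c['cx']+c['fx']*th*X[0]/r,c['cy']+c['fx']*th*X[1]/r
print(u,v);u0=int(min(max(u-50,0),540));v0=int(min(max(v-37,0),325));print(u0,v0)
cv2.imwrite('pics/w1.png',cv2.resize(c['image'][v0:v0+75,u0:u0+100],None,fx=8,fy=8,interpolation=cv2.INTER_CUBIC))
```

```text
3.05 [ 0.51625114 -0.17671639  0.33423383] [-1.79933271e+02 -2.48130773e-02  9.44215354e+01]
[ 0.50923261 -0.107108    0.3144913 ] [ 0.01818781 -0.25513764 -0.96673367]
349.14462936365095 174.78345034866237
299 137
```

View pics/w1.png

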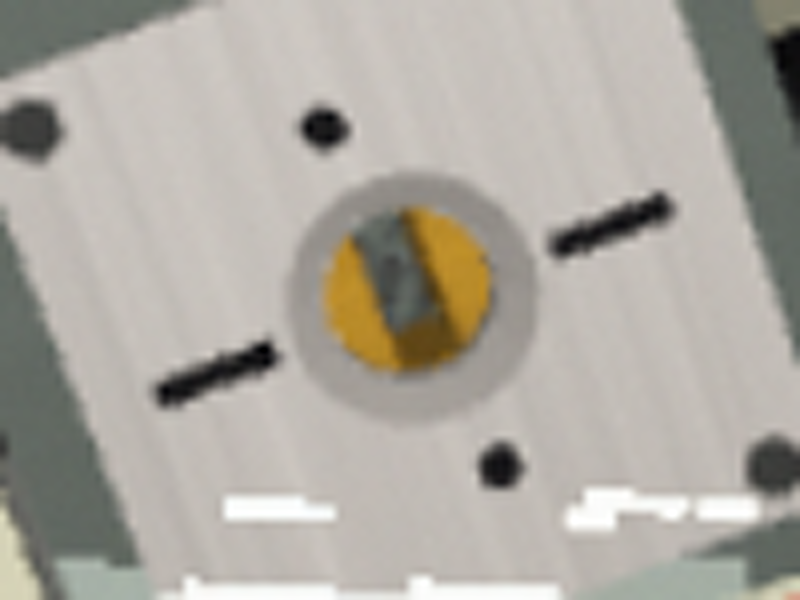

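Wrist crop, 8x, with its origin at pixel (299,137): the bore is centred at crop (412,298). The on lines run from (160,395) to (668,207), and the off dots are at (324,127) and (500,467). The slot's right edge runs from (407,207) to (460,345), and its left edge from (352,235) to (400,368).

Run:
```python
from h import *
import pickle
c=pickle.load(open('w1.pkl','rb'))
W=lambda u,v,z:atz(c,299+(u+.5)/8-.5,137+(v+.5)/8-.5,z,True)
an=lambda a,b:np.degrees(np.arctan2(*(b-a)[1::-1]))%180
print('mouth',W(412,298,.05),'barrel',W(409,290,.042))
print('mid lines',(W(160,395,.05)+W(668,207,.05))/2,'dots mid',(W(324,127,.05)+W(500,467,.05))/2)
print('x ang',an(W(160,395,.05),W(668,207,.05)),'dots',an(W(324,127,.05),W(500,467,.05)))
print('slot',an(W(407,207,.042),W(460,345,.042)),an(W(352,235,.042),W(400,368,.042)))
from cell import env
print(go(env.get_obs(),[.4893,.188,.33],[180,0,94.4]))
```

```text
mouth [ 0.54291509 -0.14658175  0.05      ] barrel [ 0.54350796 -0.14690342  0.042     ]
mid lines [ 0.54328824 -0.14676866  0.05      ] dots mid [ 0.5431429  -0.14669603  0.05      ]
x ang 25.403543123258146 dots 122.75397683606553
slot 116.584329876509 115.15016092212986
(array([0.3668884 , 0.00087131, 0.00438354]), array([-0.00092061,  0.00037031, -0.00195219]))
```

Emit:
send_rows(xyz=[[0.03,0,0],[0.03,0,0],[0.03,0,0],[0.03,0,0],[0.03,0,0],[0.03,0,0],[0.03,0,0],[0.03,0,0],[0.03,0,0],[0.03,0,0],[0.03,0,0],[0.03,0,0],[0.007,0.001,0.002],[0,0,0],[0,0,0]], rotation=[[0,0,0],[0,0,0],[0,0,0],[0,0,0],[0,0,0],[0,0,0],[0,0,0],[0,0,0],[0,0,0],[0,0,0],[0,0,0],[0,0,0],[0,0,0],[0,0,0],[0,0,0]], jaw=[1,1,1,1,1,1,1,1,1,1,1,1,1,1,1])

```text
time_s: 4.6
tool_pos: [0.4903, 0.1866, 0.3325]
tool_rot: [-180.0, 0.1, 94.1]
force: [0.7, -0.2, -1.2]
grip_width: 0.0871
grasp_force: 0.0
```

Run:
```python
from h import *
import pickle
from cell import env
o=env.get_obs();print(o['time_s'],o['tool_pos'],o['tool_rot'])
c=env.read_camera('wrist');pickle.dump(c,open('w2.pkl','wb'))
R=np.array(c['R'])
X=R@np.array([.4893,.195,.06])+c['t'];r=np.hypot(X[0],X[1]);th=np.arctan2(r,X[2]);u,v=c['cx']+c['fx']*th*X[0]/r,c['cy']+c['fx']*th*X[1]/r
print(u,v);u0=int(min(max(u-80,0),480));v0=int(min(max(v-60,0),280));print(u0,v0)
cv2.imwrite('pics/w2.png',cv2.resize(c['image'][v0:v0+120,u0:u0+160],None,fx=5,fy=5,interpolation=cv2.INTER_CUBIC))
```

```text
4.6 [0.49028207 0.1865876  0.33254078] [-1.79983089e+02  8.84361224e-02  9.41437521e+01]
316.1057712025742 198.19669965038406
236 138
```

View pics/w2.png

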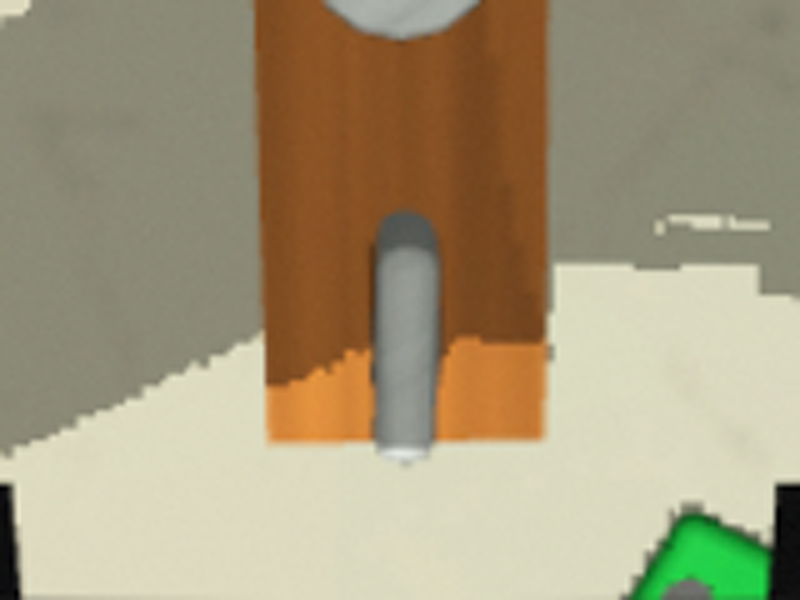

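The wrist crop (5x, origin (236,138)) shows the key bow's top edge running from (408,248) to (404,455), between the open fingers and almost parallel to the pads.

Run:
```python
from h import *
import pickle
from cell import env
c=pickle.load(open('w2.pkl','rb'))
W=lambda u,v,z:atz(c,236+(u+.5)/5-.5,138+(v+.5)/5-.5,z,True)
a,b=W(408,248,.082),W(404,455,.082);print(a,b,(a+b)/2,np.linalg.norm(a-b),np.degrees(np.arctan2(*(a-b)[1::-1])))
l,r=W(262,200,.038),W(548,200,.038);print('rack mid',(l+r)/2)
e1,e2=W(268,440,.038),W(544,440,.038);print('rack end',(e1+e2)/2,np.linalg.norm(e1-e2))
print('rack ang',[np.degrees(np.arctan2(*(p-q)[1::-1])) for p,q in((W(257,50,.038),e1),(W(548,50,.038),e2))])
print(go(env.get_obs(),[*((a+b)/2)[:2],.230],[180,0,94.4]))
```

```text
[0.48899748 0.20896761 0.082     ] [0.49085573 0.17576357 0.082     ] [0.4899266  0.19236559 0.082     ] 0.033255994194922915 93.2031832914762
rack mid [0.48884715 0.20879011 0.038     ]
rack end [0.49241591 0.16336508 0.038     ] 0.0517941396514772
rack ang [np.float64(94.66920129528438), np.float64(94.81508455310244)]
(array([6.11308161e-03, 4.03023117e-05, 1.02556350e-01]), array([-0.00020173,  0.0015227 , -0.00509876]))
```

Emit:
send_rows(xyz=[[0.005,0,0.01],[0,0,0.02],[0,0,0.02],[0,0,0.02],[0,0,0.02],[0,0,0.012],[0,0,0],[0,0,0],[0,0,0],[0,0,0],[0,0,0],[0,0,0],[0,0,0],[0,0,0],[0,0,0],[0,0,0],[0,0,0]], rotation=[[0,0,-0.007],[0,0,0],[0,0,0],[0,0,0],[0,0,0],[0,0,0],[0,0,0],[0,0,0],[0,0,0],[0,0,0],[0,0,0],[0,0,0],[0,0,0],[0,0,0],[0,0,0],[0,0,0],[0,0,0]], jaw=[1,1,1,1,1,1,1,1,0,0,0,0,0,0,0,0,0], newtons=40)

```text
time_s: 6.35
tool_pos: [0.4893, 0.1936, 0.2307]
tool_rot: [-180.0, 0.0, 94.7]
force: [-0.0, 0.6, -0.2]
grip_width: 0.0226
grasp_force: 0.0
```

Emit:
send_rows(xyz=[[0,0,0],[0,0,0],[0,0,0],[0,0,0],[0,0,0],[0,0,0]], rotation=[[0,0,0],[0,0,0],[0,0,0],[0,0,0],[0,0,0],[0,0,0]], jaw=[0,0,0,0,0,0])

```text
time_s: 6.95
tool_pos: [0.4894, 0.1937, 0.2308]
tool_rot: [180.0, 0.0, 94.7]
force: [0.4, 0.1, 0.3]
grip_width: 0.01
grasp_force: 40.0
```

Emit:
send_rows(xyz=[[0,0,-0.005],[0,0,-0.01],[0,0,-0.015],[0,0,-0.02],[0,0,-0.02],[0,0,-0.02],[0,0,-0.02],[0,0,0],[0,0,0]], rotation=[[0,0,0],[0,0,0],[0,0,0],[0,0,0],[0,0,0],[0,0,0],[0,0,0],[0,0,0],[0,0,0]], jaw=[0,0,0,0,0,0,0,0,0])

```text
time_s: 7.85
tool_pos: [0.4892, 0.1937, 0.3413]
tool_rot: [179.9, 0.0, 94.7]
force: [-0.0, -0.2, -1.3]
grip_width: 0.0099
grasp_force: 40.0
```

Run:
```python
from h import *
import pickle
from cell import env
o=env.get_obs();print(o['time_s'],o['tool_pos'],o['tool_rot'],o['grip_width'],o['grasp_force'])
c=env.read_camera('wrist');pickle.dump(c,open('w3.pkl','wb'))
cv2.imwrite('pics/w3.png',cv2.resize(c['image'][180:400,170:470],None,fx=2.6,fy=2.6,interpolation=cv2.INTER_CUBIC))
print(go(o,[.5432,-.1467,.34],[180,0,116]))
```

```text
7.85 [0.48920916 0.19372603 0.341304  ] [1.79934877e+02 3.20894917e-02 9.46961535e+01] 0.00990359847710845 40.00006293877959
(array([-0.34370271,  0.02593665,  0.00152598]), array([ 0.00101936,  0.00076491, -0.3718219 ]))
```

View pics/w3.png

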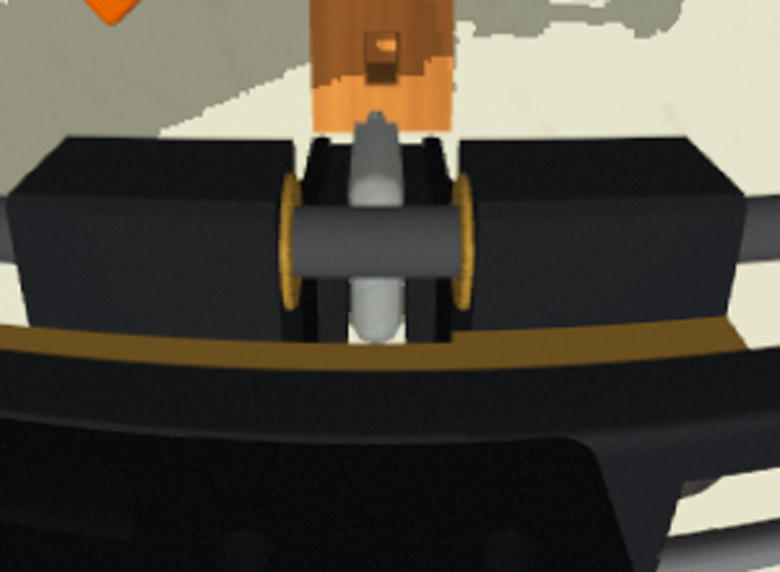

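The wrist picture shows the key in the fingers. The bow's top edge runs from crop (376,192) to (376,337). The emptied rack slot is at (382,58), spanning rows 32–84.

Run:
```python
from h import *
import pickle
from cell import env
c=pickle.load(open('w3.pkl','rb'));o=env.get_obs()
W=lambda u,v,z:atz(c,170+(u+.5)/2.6-.5,180+(v+.5)/2.6-.5,z,True)
Rt=Ro.from_euler('xyz',o['tool_rot'],degrees=True)
for z in(.1925,):
  a,b=W(376,192,z),W(376,337,z);print('bow',np.linalg.norm(a-b),[Rt.inv().apply(p-o['tool_pos']) for p in(a,b,(a+b)/2)])
print('slot',W(382,32,.038),W(382,84,.038),W(382,58,.038))
```

```text
bow 0.030530940485547553 [array([ 0.01320723, -0.00121598,  0.14793461]), array([-0.0173237 , -0.00121517,  0.14795455]), array([-0.00205824, -0.00121557,  0.14794458])]
slot [0.48933944 0.20101779 0.038     ] [0.49097342 0.18157781 0.038     ] [0.49014895 0.19137784 0.038     ]
```

Emit:
send_rows(xyz=[[0,0,0],[0,0,0],[0,0,0],[-0.027,-0.008,0],[-0.027,-0.008,0],[-0.027,-0.008,0],[-0.027,-0.008,0],[-0.027,-0.008,0],[-0.027,-0.008,0],[-0.027,-0.008,0],[-0.027,-0.008,0],[-0.027,-0.008,0],[-0.027,-0.008,0],[-0.027,-0.008,0],[-0.027,-0.008,0],[-0.003,-0.005,0],[0,0,0],[0,0,0],[0,0,0]], rotation=[[0,0,-0.124],[0,0,-0.124],[0,0,-0.124],[0,0,0],[0,0,0],[0,0,0],[0,0,0],[0,0,0],[0,0,0],[0,0,0],[0,0,0],[0,0,0],[0,0,0],[0,0,0],[0,0,0],[0,0,0],[0,0,0],[0,0,0],[0,0,0]], jaw=[0,0,0,0,0,0,0,0,0,0,0,0,0,0,0,0,0,0,0])

```text
time_s: 9.8
tool_pos: [0.5419, -0.1428, 0.3405]
tool_rot: [-180.0, -0.0, 116.2]
force: [0.4, 0.7, -1.7]
grip_width: 0.0096
grasp_force: 40.0
```

Run:
```python
from h import *
import pickle
from cell import env
o=env.get_obs();print(o['time_s'],o['tool_pos'],o['tool_rot'],o['grip_width'],o['force'])
print(go(o,[.5422,-.1447,.2808],[180,0,116]))
c=env.read_camera('wrist');pickle.dump(c,open('w4.pkl','wb'))
cv2.imwrite('pics/w4.png',cv2.resize(c['image'][110:330,170:470],None,fx=2.6,fy=2.6,interpolation=cv2.INTER_CUBIC))
```

```text
9.8 [ 0.54192652 -0.14281941  0.34053509] [-1.79990249e+02 -3.56882723e-02  1.16151028e+02] 0.009596203190092512 [ 0.35249981  0.7154053  -1.69824622]
(array([-0.00184582, -0.00057319,  0.05973405]), array([-0.000171  , -0.00062265,  0.00263598]))
```

View pics/w4.png

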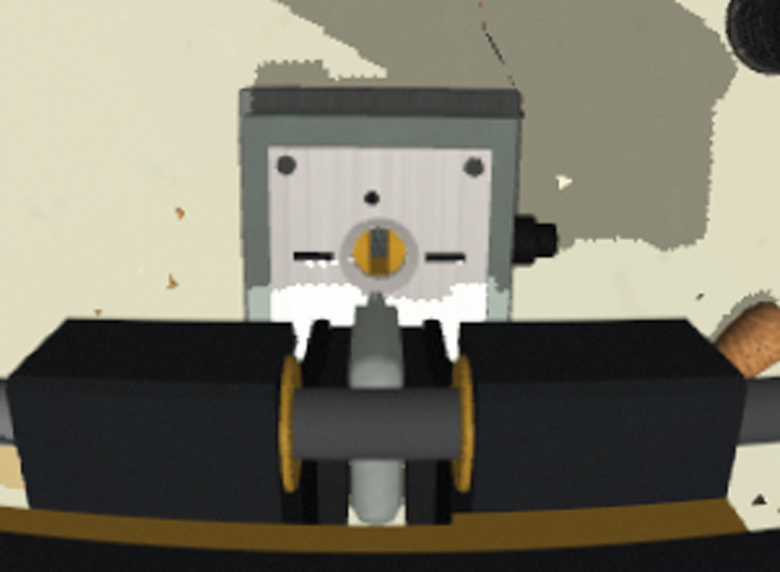

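The bore is at crop (379,256), and the slot is vertical, parallel to the key blade at column 376.

Run:
```python
from h import *
import pickle
from cell import env
c=pickle.load(open('w4.pkl','rb'));o=env.get_obs()
W=lambda u,v,z:atz(c,170+(u+.5)/2.6-.5,110+(v+.5)/2.6-.5,z,True)
Rt=Ro.from_euler('xyz',o['tool_rot'],degrees=True)
z=o['tool_pos'][2]-.1488
for p in(W(379,256,.05),W(379,250,.042),W(376,374,z),W(376,519,z)):print(p,Rt.inv().apply(p-o['tool_pos']))
```

```text
[ 0.54312393 -0.146616    0.05      ] [-0.0038815  -0.00057606  0.29065838]
[ 0.54312759 -0.14657979  0.042     ] [-0.00385307 -0.00055628  0.29865839]
[ 0.53455269 -0.13115359  0.19185952] [ 0.01381929 -0.00146594  0.14880435]
[ 0.54798298 -0.15850369  0.19185952] [-0.01665038 -0.00146248  0.14879499]
```

Emit:
send_rows(xyz=[[-0.002,0,0.01],[0,0,0.02],[0,0,0.02],[0,0,0.01],[0,0,0.004],[0,0,0.004],[0,0,0.004],[0,0,0],[0,0,0]], rotation=[[0,0,0],[0,0,0],[0,0,0],[0,0,0],[0,0,0],[0,0,0],[0,0,0],[0,0,0],[0,0,0]], jaw=[0,0,0,0,0,0,0,0,0])

```text
time_s: 10.75
tool_pos: [0.543, -0.1463, 0.2692]
tool_rot: [180.0, 0.0, 116.0]
force: [-0.4, 0.1, -0.2]
grip_width: 0.0097
grasp_force: 40.0
```

Emit:
send_rows(xyz=[[0,0,0.002],[0,0,0.002],[0,0,0.002],[0,0,0.002],[0,0,0]], rotation=[[0,0,0],[0,0,0],[0,0,0],[0,0,0],[0,0,0]], jaw=[0,0,0,0,0])

```text
time_s: 11.25
tool_pos: [0.5428, -0.1462, 0.2604]
tool_rot: [-180.0, -0.0, 116.0]
force: [-0.5, 0.4, -1.8]
grip_width: 0.0094
grasp_force: 40.0
```

Emit:
send_rows(xyz=[[0.001,0,0.002],[0,0,0.002],[0,0,0.002],[0,0,0]], rotation=[[0,0,0],[0,0,0],[0,0,0],[0,0,0]], jaw=[0,0,0,0])

```text
time_s: 11.65
tool_pos: [0.5427, -0.1452, 0.2546]
tool_rot: [179.9, 0.0, 116.0]
force: [2.5, 2.0, -1.7]
grip_width: 0.0098
grasp_force: 40.0
```

Emit:
send_rows(xyz=[[0,0.0005,0.003],[0,0,0.003],[0,0,0.003],[0,0,0.002],[0,0,0]], rotation=[[0,0,0],[0,0,0],[0,0,0],[0,0,0],[0,0,0]], jaw=[0,0,0,0,0])

```text
time_s: 12.15
tool_pos: [0.5429, -0.1451, 0.2434]
tool_rot: [180.0, -0.0, 116.0]
force: [2.3, 1.3, -3.2]
grip_width: 0.0093
grasp_force: 40.0
```

Emit:
send_rows(xyz=[[0,0,0.001],[0,0,0.001],[0,0,0.001],[0,0,0]], rotation=[[0,0,0],[0,0,0],[0,0,0],[0,0,0]], jaw=[0,0,0,0])

```text
time_s: 12.55
tool_pos: [0.5431, -0.1449, 0.2424]
tool_rot: [-180.0, 0.0, 116.0]
force: [-2.5, 1.4, 9.9]
grip_width: 0.0096
grasp_force: 40.0
```

Emit:
send_rows(xyz=[[0,0,-0.001],[0,0.0002,0],[0,0.0002,0],[0,0.0002,0],[0,0.0002,0],[0,0.0002,0],[0,0.0002,0],[0,0.0002,0],[0,0.0002,0],[0,0,0]], rotation=[[0,0,0],[0,0,0.1],[0,0,0.1],[0,0,0.1],[0,0,0.1],[0,0,0.1],[0,0,0.1],[0,0,0.1],[0,0,0.1],[0,0,0]], jaw=[0,0,0,0,0,0,0,0,0,0])

```text
time_s: 13.55
tool_pos: [0.5451, -0.1449, 0.2426]
tool_rot: [179.9, 0.0, 70.2]
force: [1.9, 1.5, 4.5]
grip_width: 0.0096
grasp_force: 40.0
```

Emit:
send_rows(xyz=[[0,0.0002,0],[0,0.0002,0],[0,0.0002,0],[0,0.0002,0],[0,0.0002,0],[0,0.0002,0],[0,0.0002,0],[0,0.0002,0],[0,0,0],[0,0,0]], rotation=[[0,0,0.1],[0,0,0.1],[0,0,0.1],[0,0,0.1],[0,0,0.1],[0,0,0.1],[0,0,0.1],[0,0,0.08],[0,0,0],[0,0,0]], jaw=[0,0,0,0,0,0,0,0,0,0])

```text
time_s: 14.55
tool_pos: [0.5461, -0.146, 0.2426]
tool_rot: [179.9, -0.1, 25.7]
force: [1.8, 2.1, 6.1]
grip_width: 0.0096
grasp_force: 40.0
```

```bash
python3 -c "
from cell import env
o=env.get_obs();print(o['tool_pos'],o['tool_rot'],o['force'],o['wrist_torque'])"
```

```text
[ 0.54614495 -0.14595578  0.24259251] [ 1.79926814e+02 -7.37998356e-02  2.57205022e+01] [1.78847056 2.05775073 6.07200326] [ 0.27419651 -0.48657716  0.03722608]
```

Emit:
send_rows(xyz=[[0,0,0],[0,0,0],[0,0,0]], rotation=[[0,0,0.03],[0,0,0.03],[0,0,0]], jaw=[0,0,0])

```text
time_s: 14.85
tool_pos: [0.5462, -0.1461, 0.2426]
tool_rot: [179.9, -0.1, 22.2]
force: [2.7, 1.1, 5.9]
grip_width: 0.0097
grasp_force: 40.0
```

```bash
python3 -c "
from cell import env
o=env.get_obs();print(o['tool_pos'],o['tool_rot'],o['force'],o['wrist_torque'])"
```

```text
[ 0.54618315 -0.14612032  0.24262259] [ 1.79920304e+02 -8.66536281e-02  2.22472606e+01] [2.6566528  1.11664069 5.89099758] [ 0.19811277 -0.56509153  0.09821617]
```

Emit:
send_rows(xyz=[[0,0,0],[0,0,0],[0,0,0]], rotation=[[0,0,0.02],[0,0,0.02],[0,0,0]], jaw=[0,0,0])

```text
time_s: 15.15
tool_pos: [0.5462, -0.1462, 0.2426]
tool_rot: [179.9, -0.1, 20.0]
force: [2.6, 0.9, 6.0]
grip_width: 0.0097
grasp_force: 40.0
```

```bash
python3 -c "
from cell import env
o=env.get_obs();print(o['tool_pos'],o['tool_rot'],o['force'],o['wrist_torque'])"
```

```text
[ 0.54620031 -0.14617491  0.24263507] [ 1.79916059e+02 -9.19826641e-02  1.99709661e+01] [2.61215209 0.87913314 6.00459821] [ 0.22512564 -0.50146692  0.10475137]
```

Emit:
send_rows(xyz=[[0,0,0],[0,0,0],[0,0,0]], rotation=[[0,0,0.02],[0,0,0.015],[0,0,0]], jaw=[0,0,0])

```text
time_s: 15.45
tool_pos: [0.5462, -0.1462, 0.2426]
tool_rot: [179.9, -0.1, 18.0]
force: [2.4, 0.4, 5.2]
grip_width: 0.0097
grasp_force: 40.0
```

```bash
python3 -c "
from cell import env
o=env.get_obs();print(o['tool_pos'],o['tool_rot'],o['force'],o['wrist_torque'])"
```

```text
[ 0.54618301 -0.14619032  0.242616  ] [ 1.79919277e+02 -9.38571636e-02  1.79684546e+01] [2.43880315 0.3615731  5.20603188] [ 0.16976469 -0.57214452  0.13322981]
```

Emit:
send_rows(xyz=[[0,0,0],[0,0,0],[0,0,0],[0,0,0],[0,0,0],[0,0,0],[0,0,0],[0,0,0],[0,0,-0.01],[0,0,-0.02],[0,0,-0.03],[0,0,-0.04],[0,0,-0.04],[-0.03,0,0],[-0.04,0,0],[0,0,0],[0,0,0]], rotation=[[0,0,-0.06],[0,0,-0.06],[0,0,0],[0,0,0],[0,0,0],[0,0,0],[0,0,0],[0,0,0],[0,0,0],[0,0,0],[0,0,0],[0,0,0],[0,0,0],[0,0,0],[0,0,0],[0,0,0],[0,0,0]], jaw=[0,0,0,0.5,0.5,0.5,0.5,0.5,0.5,0.5,0.5,0.5,0.5,0.5,0.5,0.5,0.5])

```text
time_s: 17.15
tool_pos: [0.4815, -0.1756, 0.3827]
tool_rot: [179.9, -0.0, 24.5]
force: [-0.6, -0.1, 0.3]
grip_width: 0.0434
grasp_force: 0.0
```

Run:
```python
from h import *
import pickle
from cell import env
o=env.get_obs();print(o['time_s'],o['tool_pos'],o['tool_rot'],o['force'])
c=env.read_camera('wrist');s=env.read_camera('scene');t=env.read_camera('top')
f=lambda a:cv2.resize(a,(390,295),interpolation=cv2.INTER_CUBIC)
cv2.imwrite('pics/w5.png',np.vstack([np.hstack([f(t['image'][165:215,348:414]),f(s['image'][150:205,296:369])]),cv2.resize(c['image'][100:223,157:482],(780,295))]))
```

```text
17.15 [ 0.48145726 -0.17555286  0.38267061] [ 1.79913359e+02 -3.28394256e-02  2.45350264e+01] [-0.6140197  -0.07200989  0.2931577 ]
```

View pics/w5.png

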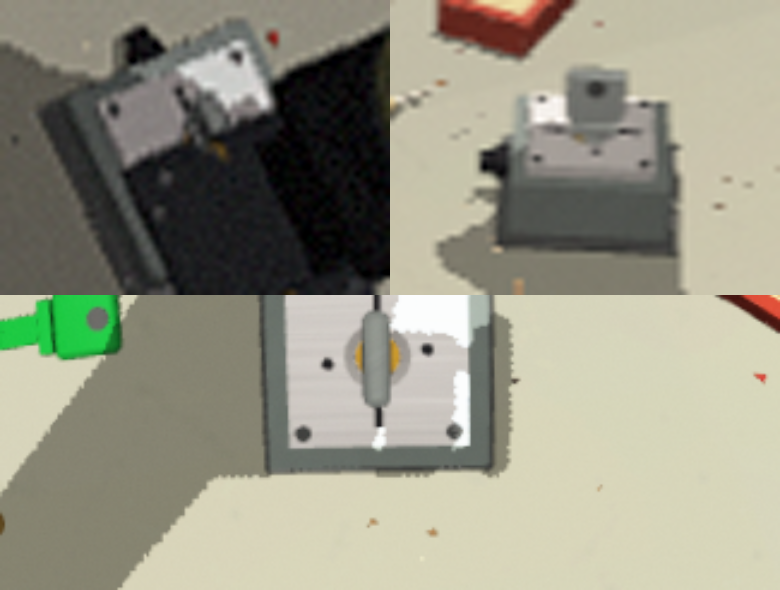

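The pictures show the key standing in the switch, with its bow at crop (376,358) in line with the on lines. The gripper is clear of it.

```bash
python3 -c "
from cell import env
print(env.sign_off())"
```

```text
the job is handed in; nothing more can be done
None
```

The flat key is fully home in the switch, turned clockwise to its stop, set back about 7° within the slot's play to stand in line with the on lines, and let go; the job was handed in at about 17 s, but sign-off returned no verdict.

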